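# Drop a clamp bolt into the double-latched parts chest

### The arm

A 7-joint arm with a two-finger parallel gripper is mounted at the origin on a cart in front of the work surface, level with it; the furniture and walls round the work are solid. World frame = base frame: x ahead of the robot, y to its left, z up, the work surface at z = 0. Lengths are in m, angles in rad, forces in N, time in s.
With the tool pointing down it reaches from about 0.425 to 0.925 m from the base axis. Payload 6.8 kg.
Tool frame: the origin (TCP) lies at the very end of the fingers, on their centre line; the grasp point (between the pads) lies r.grip_depth behind it (r.grip_depth is the distance from the TCP to the grasp point, in m); z points along the fingers, x is the direction in which the jaws open and shut, and the axes are right-handed (so a half turn about z gives the same grasp; the last joint's range is limited). The gripper opens to 85 mm and grips with 20 to 120 N. Pads are 22 mm wide; open, the fingers measure 114 mm over their backs; the gripper's body (76 mm by 85 mm) begins 54 mm behind the grasp point. The pads swing forward as they close: fully open they stand 13 mm farther back than shut.
Start: joints at [-1.389, 0.477, 0.022, 1.555, -0.011, 1.109, -0.083], TCP at [0.193, 0.647, 0.231] pointing down, gripper open.
Joint ranges: [-2.96, 2.96], [-0.34, 2.1], [-1.41, 1.46], [0.24, 2.44], [-1.37, 4.51], [0.17, 1.92], [-2.96, 2.96]. Speed limits (rad/s): [2.39, 2.39, 3.14, 3.14, 3.14, 3.14, 3.14].

### API

Orientations are given as a rotation vector (axis times angle).
In Python, from bench import readout, grab_frame, workorder, r gives the robot as it stands.
- The arm moves only by the shell command python3 -m handwheel 'ROWS' [FORCE]. ROWS is text: rows parted by semicolons, each of 7 numbers parted by spaces: the shift along the tool's x, y, z in mm, then the turn, a rotation vector about the tool's x, y, z in degrees, then the finger opening in mm, from 0 to 85.4. A call has 1 to 12 rows; each row is the pose to reach, as a shift and turn from the pose commanded when the call began, along the tool's axes at that moment; what a row does not reach only later rows make up. A row lasts 1/8 s, in which the tool goes at most 62.5 mm and 10.7 degrees, less where a joint would pass 70% of its speed; a pose out of reach is approached as far as the arm can. A call with a gripper value outside its range is refused whole. The fingers move at their own pace and stop on an object; FORCE is the grip in N (left out, the last holds). Time passes only in rows, so rows that repeat a pose let the fingers close. It gives the time, the measured TCP pose, the force and the opening at its end, in the units of the state.
- readout.get_obs(): the state, without advancing time (a new reading comes with each control period).
- grab_frame(name): name is "scene" or "top" or "wrist"; returns a dict with "pixels" (480x640x3 uint8, red, green, blue), "fx", "fy", "cx", "cy" (pixels), "rvec" (rotation vector, rad) and "tvec" (3), from world to camera coordinates, as OpenCV has them. Camera axes: x right, y down, z forward; pixel columns grow to the right and rows downward; lengths in m; the calibration is good to about 2 mm. A picture is of the moment at which its call begins. There is no depth.
- workorder.hand_in(): hands the job in, once; it reports no verdict.
The state is a dict: "clock": time; "joints": joint angles; "qvel": joint speeds; "tau": joint torques, N m; "tcp_pos": TCP position; "orientation": TCP orientation; "contact_force": force on the tool from outside, world axes, zero at the start; "moment": the same for the moment, N m; "grip_width": finger opening in m.
Only numpy, scipy, OpenCV 4.12 (cv2) and the standard library are available. Lean on these libraries where they do the work, as an engineer would, in place of code of your own. Each camera call takes 0.05 s, during which the arm holds its last target.

### The job

Put the loose hex bolt away in the grey parts chest. Swing the red-winged keeper clear, then draw the barrel bolt it was blocking fully back, then push the hex bolt head first down past the sprung flap and let it drop inside, so that the flap springs shut again. Leave the keeper and the barrel bolt open, and do not disturb anything else on the bench.

Things in the scene. Friction and masses are not known exactly. Their poses are not given: they have to be found in the camera images.
- chest: Grey sheet-steel parts chest, fixed to the bench, 130 x 250 x 160 mm (its x, y, z), walls 4 mm. Origin: centre of its underside; x points away from the robot (within 0.3 rad), y left, z up. In its top, toward -y, is a hatch with a sprung flap; on the top toward +y are the barrel bolt (second latch) and the keeper (first catch). Inside below the hatch: a smooth sloping floor, 5 to 65 mm up.
- hatch (a point): Centre of the hatch opening, level with the chest's top (160 mm above the bench), axes as the chest's. The opening is 75 mm along x, 96 mm along y. A steel staple, 20 x 9 mm, 24 mm high, stands on the flap at (-26, +38) mm from here; keep clear of it. The hex bolt goes in best upright at about (-14, -4) mm from here, near the flap's free edge.
- flap (a joint): Aluminium flap that fills the hatch: 0 = shut, flush with the top; grows as its free edge goes down into the chest, up to 1.4 rad. Hinged at the hatch's far edge (+x). A spring of 0.15 N m (shut) to 0.19 N m (open) shuts it: 2 to 4 N of push near the free edge. With the barrel bolt in its staple it moves only some 0.03 rad.
- flap_edge (a point): Middle of the flap's free edge (near edge, -x), 74 mm from the hinge. The flap lets the hex bolt's head by when the head's underside is about 65 mm below the chest's top; pushed 85 to 90 mm down, the hex bolt can be let go and falls in (flap and near rim are slippery).
- latch (a joint): Steel barrel bolt (rod of 8 mm diameter, axis 12.5 mm above the chest's top) that lies along the chest's y: 0 = shot through the flap's staple, up to 0.034 m = fully drawn, toward the chest's +y. Drawing it takes some 2 to 3 N. It leaves the staple at 0.011 m. It cannot be drawn more than about 4 mm until the keeper is turned clear.
- latch_handle (a point): Middle of the barrel bolt's black upright handle, 12 mm in diameter with a 15 mm ball at its top, standing from 14 to 53 mm above the chest's top; this point is 34.5 mm above the chest's top. Axes as the chest's; it slides along +y.
- keeper (a joint): Brass fan-shaped cam that turns about an upright pin behind the tail of the barrel bolt: starts near 0 (blocking), grows anticlockwise seen from above, stop at 2.75 rad. The barrel bolt is blocked until about 2.0 rad; turn it to 2.4 or more, best to the stop. Friction about 0.08 N m; it stays where it is left.
- keeper_wing (a point): Centre of the keeper's red wing grip, on the keeper's turning axis, 37 mm above the chest's top. The wing is an upright plate 12 mm thick (this point's x), 38 mm long (its y), from 24 to 48 mm above the chest's top; it turns with the keeper. The brass fan below reaches 24 mm from the axis, up to 17 mm above the chest's top.
- hex_bolt: Loose steel hex bolt, 98 mm long, standing on its head: hex head 24 to 27 mm wide and 11 mm thick below, round shank 16 mm in diameter, 87 mm long, above it. About 0.2 kg. Origin 49 mm from either end, 11 mm off the axis; its y axis points along the bolt toward the head. It can change places with the stud.
- bolt_tip (a point): The free end of the hex bolt's shank, on its axis (98 mm above the bench at the start, uppermost).
- bolt_head (a point): Underside of the hex bolt's head, on its axis, 98 mm from bolt_tip (on the bench at the start).
- bolt_mid (a point): Middle of the hex bolt on its axis.
- stud: Bystander: turned steel stud with a wide round flat head, 42 mm wide, 69 mm tall, standing. Origin: centre of its underside.
- nut: Bystander: large steel hex nut, 36 x 41 x 19 mm. Origin: centre of its underside.
- whetstone: Bystander: brown and grey sharpening stone, 52 x 160 x 26 mm. Origin: centre of its underside.
- spanner: Bystander: steel combination spanner, 277 mm long, lying left of the chest. Origin: centre of its underside.

How it is judged:
By the outcome, as a careful person would: the job done as asked, in the order asked, and still so for the second after the job is handed in, with the robot touching nothing.
It also fails if it takes over 67 s, if anything falls off the work surface, if the arm or the gripper's body presses on something with over 40 N, if the wrist force passes 120 N, or if a joint passes its speed limit or range.

## Working session

There is one attempt and no reset: what is moved stays moved. The work goes in short steps, Python scripts to look and compute and a shell command to move; the robot and the scene stay as the last step left them, time stands still between calls to the robot, and variables do not carry over. Pictures are saved under pics/ and viewed, and the job is handed in when it is done.

```bash
ls; mkdir -p pics
cat > h.py <<'E'
import numpy as np, cv2, json
from bench import readout, grab_frame, workorder, r
from scipy.spatial.transform import Rotation as R
def save(n,f): cv2.imwrite(f'pics/{n}.png',cv2.cvtColor(f['pixels'],cv2.COLOR_RGB2BGR))
def crop(n,f,u0,v0,w,h,s):
    im=cv2.cvtColor(f['pixels'],cv2.COLOR_RGB2BGR)[v0:v0+h,u0:u0+w]
    im=cv2.resize(im,None,fx=s,fy=s,interpolation=cv2.INTER_CUBIC); cv2.imwrite(f'pics/{n}.png',im)
def ray(f,u,v):
    M=R.from_rotvec(np.ravel(f['rvec'])).as_matrix(); t=np.ravel(f['tvec'])
    o=-M.T@t; d=M.T@np.array([(u-f['cx'])/f['fx'],(v-f['cy'])/f['fy'],1]); return o,d
def atz(f,u,v,z):
    o,d=ray(f,u,v); return o+d*(z-o[2])/d[2]
def proj(f,p):
    M=R.from_rotvec(np.ravel(f['rvec'])).as_matrix(); c=M@np.array(p)+np.ravel(f['tvec'])
    return np.array([f['fx']*c[0]/c[2]+f['cx'],f['fy']*c[1]/c[2]+f['cy']])
def tri(f1,p1,f2,p2):
    A=[];b=[]
    for f,p in((f1,p1),(f2,p2)):
        o,d=ray(f,*p); d/=np.linalg.norm(d); P=np.eye(3)-np.outer(d,d); A.append(P); b.append(P@o)
    return np.linalg.solve(A[0]+A[1],b[0]+b[1])
E
python3 - <<'E'
from h import *
for n in('scene','top','wrist'):
    f=grab_frame(n); save(n+'0',f); np.save(f'pics/{n}0.npy',f,allow_pickle=True); print(n,f['fx'],f['cx'],f['cy'],f['rvec'],f['tvec'])
o=readout.get_obs(); print(o); print(r.grip_depth, [a for a in dir(r) if a[0]!='_'])
E
```

```text
pics
scene 498.7239394310106 314.1071256329705 240.74280571065466 [ 2.23712604 -0.65435006  0.29291954] [-0.48296011  0.2680481   1.10673317]
top 582.0705515267948 325.55206688169307 240.32728225835493 [ 2.18254297 -2.15776489  0.13358356] [-0.04647088  0.56815631  1.36296121]
wrist 362.25665107943007 318.70490501352407 242.19568035922308 [-2.32772514 -1.73439347 -0.24609529] [-0.67445021 -0.03424022  0.37969515]
{'clock': 0.15, 'joints': array([-1.38907684,  0.47762833,  0.02239123,  1.55617115, -0.0115322 ,
        1.10929423, -0.0830607 ]), 'qvel': array([ 0.00165504, -0.00133406, -0.00080815, -0.00361935, -0.00039016,
        0.00096912, -0.00034515]), 'tau': array([ 2.56194355e-03, -5.96920609e+01,  1.61010146e+00, -2.81493455e+01,
        1.26937506e-02,  6.47525638e-03,  2.97604868e-05]), 'tcp_pos': array([0.19279899, 0.64643062, 0.23056024]), 'orientation': array([ 2.51822526e+00,  1.87684873e+00, -1.64277632e-03]), 'contact_force': array([ 0.71957951,  0.07562985, -0.04112183]), 'moment': array([-0.00549782,  0.04993854, -0.04118194]), 'grip_width': 0.08520000213784547}
0.0187 ['Unreachable', 'grip_depth']
```

View pics/scene0.png

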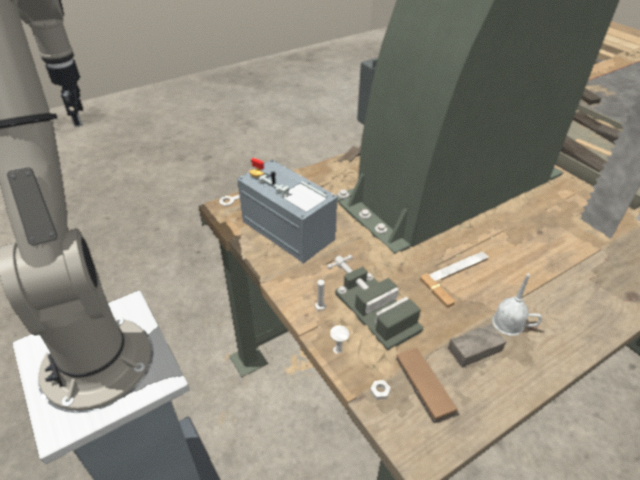

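View pics/top0.png

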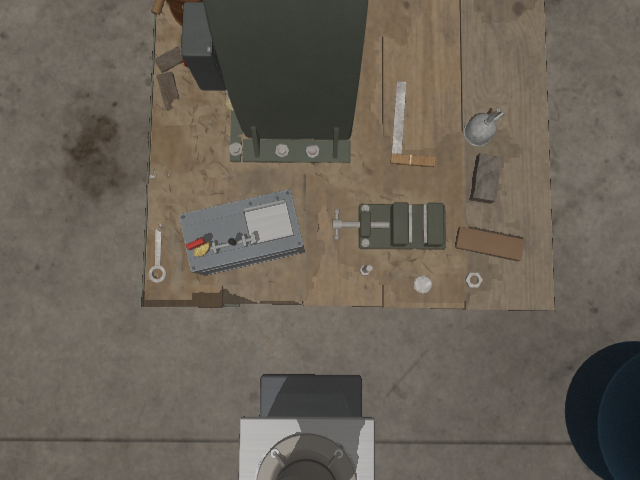

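Run:
```python
from h import *
L=lambda n:np.load(f'pics/{n}.npy',allow_pickle=True).item()
crop('t1',L('top0'),170,180,145,105,5.5)
crop('s1',L('scene0'),225,145,125,120,5)
crop('t2',L('top0'),335,240,110,60,7)
crop('s2',L('scene0'),300,260,60,100,6)
```

```text
(no output)
```

View pics/t1.png

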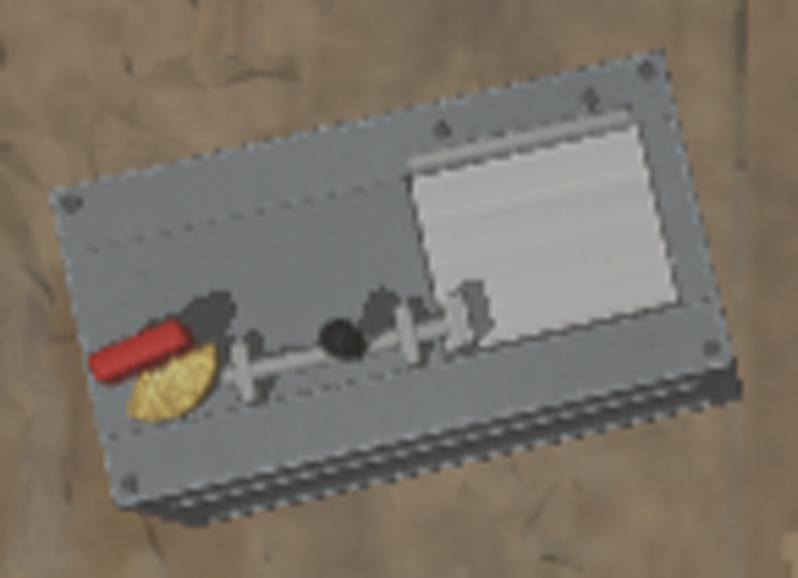

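View pics/s1.png

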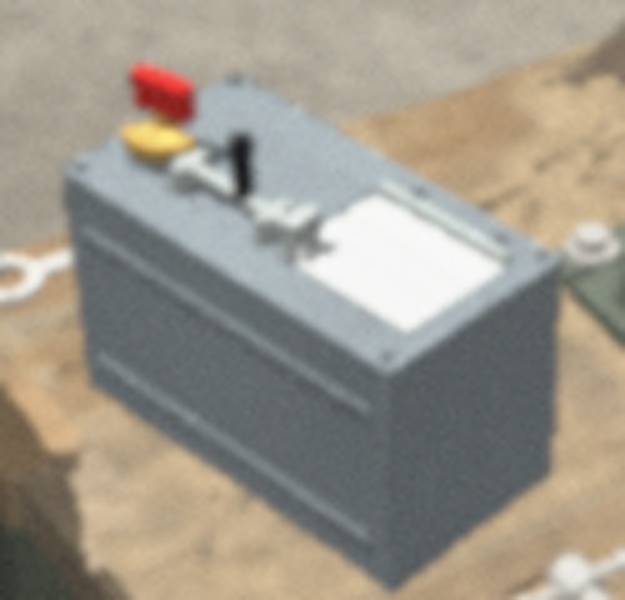

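View pics/t2.png

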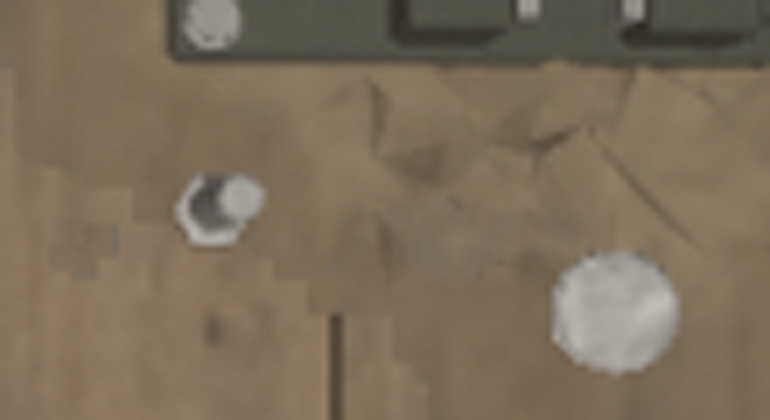

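View pics/s2.png

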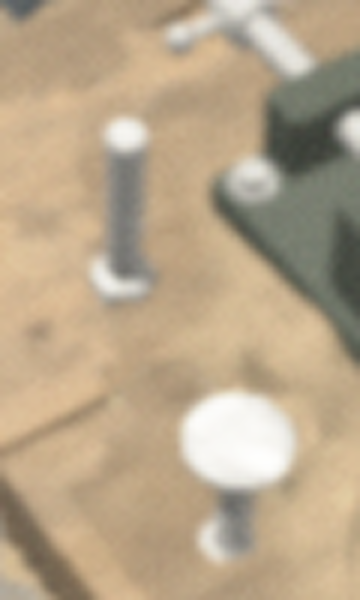

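```bash
cat > m1.py <<'E'
from h import *
L=lambda n:np.load(f'pics/{n}.npy',allow_pickle=True).item()
T=L('top0');S=L('scene0')
ct=lambda x,y:(x/5.5-.41+170,y/5.5-.41+180)
cs=lambda x,y:(x/5-.4+225,y/5-.4+145)
t2=lambda x,y:(x/7-.43+335,y/7-.43+240)
s2=lambda x,y:(x/6-.42+300,y/6-.42+260)
C=[ct(52,190),ct(660,50),ct(735,365),ct(115,505)] # far-left, far-right, near-right, near-left
P=np.array([atz(T,*c,.16) for c in C]); print(P.round(4))
print('sides',[np.linalg.norm(P[i]-P[(i+1)%4]).round(4) for i in range(4)])
c=P.mean(0); dy=(P[0]+P[3]-P[1]-P[2])[:2]; yaw=np.arctan2(-dy[0],dy[1]); print('chest',c,yaw)
# scene corners
for n,p in(('FL',cs(235,75)),('FR',cs(558,265)),('NR',cs(390,372)),('NL',cs(65,172))): print(n,atz(S,*p,.16).round(4))
print('hatch T',np.mean([atz(T,*ct(*p),.16) for p in((412,175),(637,125),(675,300),(450,348))],0).round(4))
print('flap corners S',[atz(S,*cs(*p),.16).round(4) for p in((383,195),(500,265),(408,332),(300,262))])
print('wing T top',[atz(T,*ct(*p),.208).round(4) for p in((90,365),(180,325),(190,345),(103,382))], tri(T,ct(141,351),S,cs(162,92)))
print('wing center T', atz(T,*ct(141,351),.205), )
print('ball', tri(T,ct(341,338),S,cs(239,142)),atz(T,*ct(341,338),.206))
print('bolt tip',tri(T,t2(243,198),S,s2(126,133)),atz(T,*t2(243,198),.098),atz(S,*s2(126,133),.098), 'head',atz(T,*t2(210,210),.008))
print('stud',tri(T,t2(616,312),S,s2(238,440)))
E
python3 m1.py
```

```text
[[0.6079 0.2813 0.16  ]
 [0.6674 0.0417 0.16  ]
 [0.5415 0.0099 0.16  ]
 [0.4835 0.2519 0.16  ]]
sides [np.float64(0.2469), np.float64(0.1299), np.float64(0.2489), np.float64(0.1279)]
chest [0.57508181 0.14615929 0.16      ] 0.23945732968562855
FL [0.6094 0.2796 0.16  ]
FR [0.6641 0.036  0.16  ]
NR [0.5458 0.0095 0.16  ]
NL [0.486  0.2463 0.16  ]
hatch T [0.5917 0.0864 0.16  ]
flap corners S [array([0.6199, 0.1365, 0.16  ]), array([0.6388, 0.0521, 0.16  ]), array([0.5697, 0.0311, 0.16  ]), array([0.553 , 0.1096, 0.16  ])]
wing T top [array([0.5337, 0.2527, 0.208 ]), array([0.5494, 0.2192, 0.208 ]), array([0.5418, 0.2152, 0.208 ]), array([0.5273, 0.2476, 0.208 ])] [0.54127211 0.23543706 0.19756586]
wing center T [0.53959917 0.23427614 0.205     ]
ball [0.54581049 0.15759502 0.20920142] [0.5453769  0.15844825 0.206     ]
bolt tip [ 0.50047985 -0.13980943  0.09645498] [ 0.49956456 -0.13923658  0.098     ] [ 0.50053561 -0.14135616  0.098     ] head [ 0.50107266 -0.13567292  0.008     ]
stud [ 0.46615931 -0.26615859  0.06851095]
```

```bash
cat >> h.py <<'E'
def go(*targets):
    """targets: (x,y,z,yaw of tool x); prints shift mm & turn deg in current tool frame"""
    o=readout.get_obs(); p=o['tcp_pos']; Q=R.from_rotvec(o['orientation'])
    x=Q.apply([1,0,0]); print('t',round(o['clock'],2),'tcp',p.round(4),'yaw',round(float(np.arctan2(x[1],x[0])),3),'zdir',Q.apply([0,0,1]).round(3),'w',round(o['grip_width'],4),'F',np.round(o['contact_force'],1),'q',o['joints'].round(2))
    for t in targets:
        y=t[3]; M=np.array([[np.cos(y),np.sin(y),0],[np.sin(y),-np.cos(y),0],[0,0,-1]]).T
        s=Q.inv().apply(np.array(t[:3])-p)*1000; w=np.degrees((Q.inv()*R.from_matrix(M)).as_rotvec())
        print(s.round(1),w.round(1))
E
python3 -c "
from h import *
go((.541,.235,.27,.434))"
```

```text
t 0.15 tcp [0.1928 0.6464 0.2306] yaw 1.281 zdir [-0.    -0.001 -1.   ] w 0.0852 F [ 0.7  0.1 -0. ] q [-1.39  0.48  0.02  1.56 -0.01  1.11 -0.08]
[-294.8  451.3  -39. ] [ 0.   0.1 48.5]
```

```bash
python3 -m handwheel '-20 30 -40 0 0 4 45; -295 451 -39 0 0 48.5 45; -295 451 -39 0 0 48.5 45; -295 451 -39 0 0 48.5 45; -295 451 -39 0 0 48.5 45; -295 451 -39 0 0 48.5 45; -295 451 -39 0 0 48.5 45; -295 451 -39 0 0 48.5 45; -295 451 -39 0 0 48.5 45; -295 451 -39 0 0 48.5 45; -295 451 -39 0 0 48.5 45; -295 451 -39 0 0 48.5 45' 40
python3 - <<'E'
from h import *
go((.541,.235,.27,.434))
f=grab_frame('wrist'); save('w1',f); np.save('pics/w1.npy',f,allow_pickle=True)
E
```

```text
clock: 1.65
tcp_pos: [0.5396, 0.2372, 0.27]
orientation: [-3.066, -0.682, 0.001]
contact_force: [-0.5, 1.0, 0.8]
grip_width: 0.0453
t 1.65 tcp [0.5396 0.2372 0.27  ] yaw 0.438 zdir [-0.001  0.001 -1.   ] w 0.0453 F [-0.5  1.   0.8] q [-0.82  0.31  0.39  1.74 -0.13  1.11  0.04]
[0.3 2.6 0. ] [-0.1  0.   0.2]
```

View pics/w1.png

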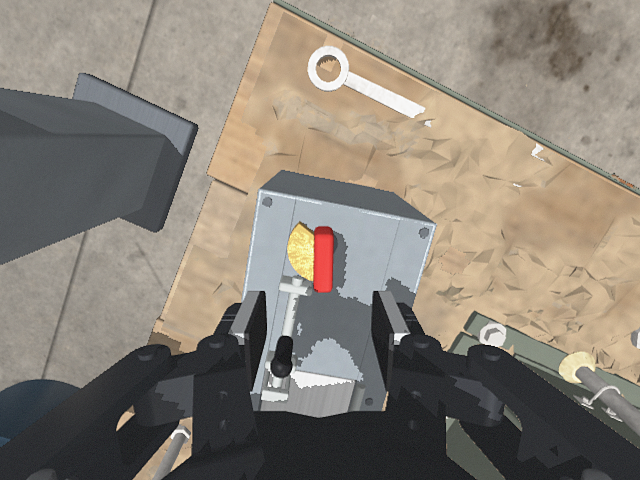

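Run:
```python
from h import *
f=np.load('pics/w1.npy',allow_pickle=True).item()
for p in((323,230),(323,289),(323,259)): print(atz(f,*p,.208).round(4))
print('corners',[atz(f,*p,.16).round(4) for p in((262,188),(434,222))])
a,b=atz(f,323,230,.208),atz(f,323.5,289,.208); d=a-b; print('wing yaw',np.arctan2(-d[0],d[1]))
print('ball',atz(f,285,343,.2055))
go(((a+b)[0]/2,(a+b)[1]/2,.184,.43))
crop('w1c',f,230,160,220,260,3) if 0 else crop('w1c',f,240,180,200,180,4)
```

```text
[0.532  0.2563 0.208 ]
[0.5479 0.2227 0.208 ]
[0.5396 0.2402 0.208 ]
corners [array([0.4863, 0.2548, 0.16  ]), array([0.607 , 0.2844, 0.16  ])]
wing yaw 0.4486053843035219
ball [0.54218005 0.17698501 0.2055    ]
t 1.7 tcp [0.5396 0.2372 0.2701] yaw 0.438 zdir [-0.001  0.    -1.   ] w 0.0451 F [-0.5 -0.6 -0.1] q [-0.82  0.31  0.39  1.74 -0.13  1.11  0.04]
[ 1.4 -1.9 86.1] [-0.   0.   0.4]
```

View pics/w1c.png

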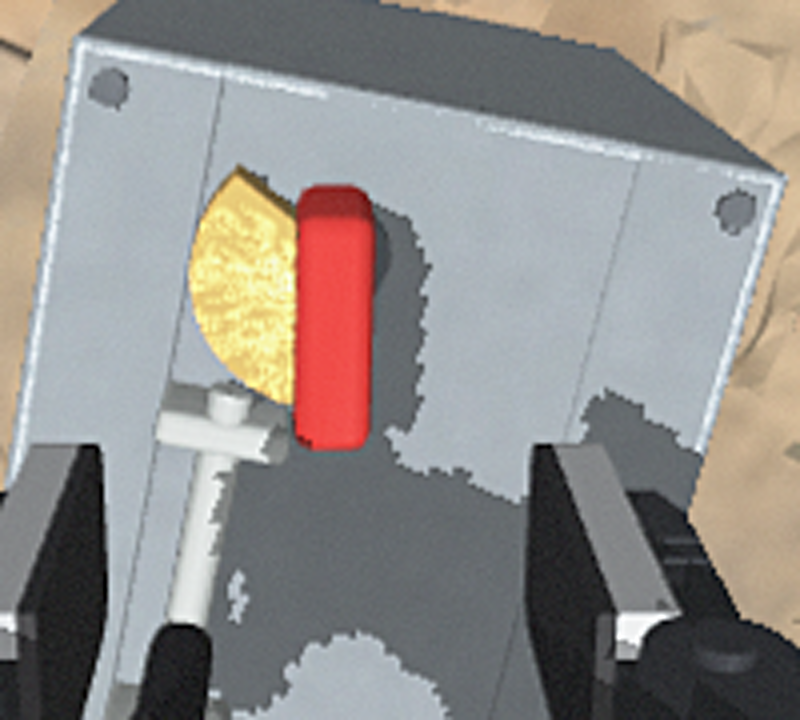

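```bash
python3 -m handwheel '1.2 0.8 50 0 0 0 45; 1.2 0.8 85 0 0 0 45; 1.2 0.8 85 0 0 0 45; 1.2 0.8 85 0 0 0 5; 1.2 0.8 85 0 0 0 5; 1.2 0.8 85 0 0 0 5;1.2 0.8 85 0 0 0 5' 40
python3 - <<'E'
from h import *
go((.541,.235,.27,.434))
f=grab_frame('wrist'); save('w2',f)
E
```

```text
clock: 2.58
tcp_pos: [0.5431, 0.2359, 0.1873]
orientation: [-3.066, -0.677, -0.004]
contact_force: [-2.8, -0.3, 7.1]
grip_width: 0.0111
t 2.58 tcp [0.5431 0.2359 0.1873] yaw 0.435 zdir [ 0.002  0.002 -1.   ] w 0.0111 F [-2.8 -0.3  7.1] q [-0.8   0.4   0.37  1.83 -0.17  0.94  0.08]
[ -2.   -0.2 -82.7] [-0.1 -0.2  0. ]
```

View pics/w2.png

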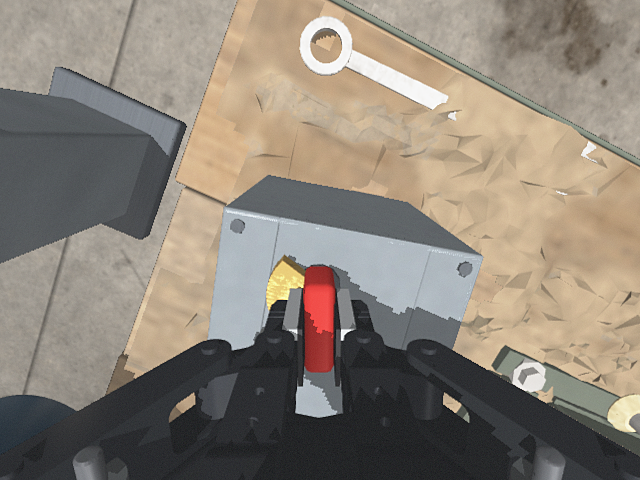

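```bash
python3 -m handwheel '-1 0 -2 0 0 -8 5; -1 0 -2 0 0 -17 5; -1 0 -2 0 0 -26 5; -1 0 -2 0 0 -35 5; -1 0 -2 0 0 -44 5; -1 0 -2 0 0 -44 5'
python3 - <<'E'
from h import *
go((.541,.237,.187,.434)); print(readout.get_obs()['moment'])
f=grab_frame('wrist'); save('w3',f)
E
```

```text
clock: 3.38
tcp_pos: [0.543, 0.2359, 0.1874]
orientation: [2.588, 1.78, 0.008]
contact_force: [7.4, 4.2, -11.2]
grip_width: 0.0109
t 3.38 tcp [0.543  0.2359 0.1874] yaw 1.205 zdir [ 0.004  0.002 -1.   ] w 0.0109 F [  7.4   4.2 -11.2] q [-0.67  0.39  0.2   1.82 -0.09  0.94  0.77]
[ 0.3 -2.3  0.4] [ 0.1 -0.3 44.2]
[ 0.93939805 -1.57389927  0.06847602]
```

View pics/w3.png

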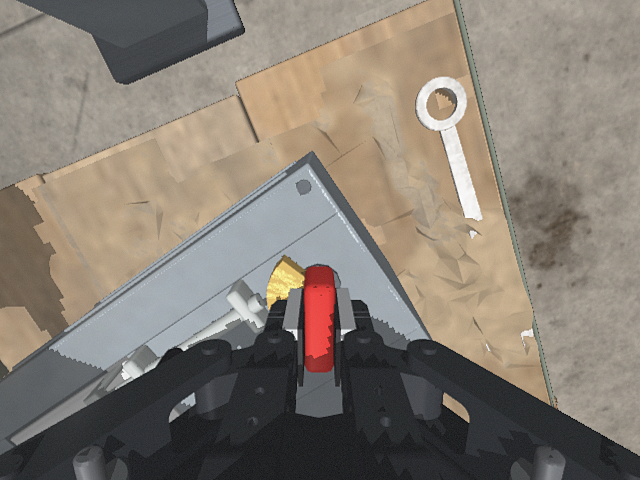

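```bash
python3 -m handwheel '1 1 1.5 0 0 -9 5; 1 1 1.5 0 0 -18 5; 1 1 1.5 0 0 -27 5; 1 1 1.5 0 0 -36 5; 1 1 1.5 0 0 -45 5; 1 1 1.5 0 0 -54 5; 1 1 1.5 0 0 -63 5;1 1 1.5 0 0 -71 5;1 1 1.5 0 0 -79 5; 1 1 1.5 0 0 -84 5;1 1 1.5 0 0 -84 5'
python3 - <<'E'
from h import *
go((.543,.236,.187,.434+2.75)); print(readout.get_obs()['moment'])
E
```

```text
clock: 4.8
tcp_pos: [0.5431, 0.2361, 0.1873]
orientation: [0.737, 3.053, 0.003]
contact_force: [-2.5, 1.5, 7.2]
grip_width: 0.0109
t 4.8 tcp [0.5431 0.2361 0.1873] yaw 2.668 zdir [ 0.002  0.002 -1.   ] w 0.0109 F [-2.5  1.5  7.2] q [-0.43  0.39 -0.11  1.8   0.05  0.95  2.11]
[ 0.  -0.1  0.3] [  0.1   0.1 -29.6]
[0.27089446 0.50860453 0.04743805]
```

```bash
python3 -m handwheel '0 0 -0.5 0 0 -6 5; 0 0 -0.5 0 0 -12 5; 0 0 -0.5 0 0 -17 5; 0 0 -0.5 0 0 -17 5'
python3 - <<'E'
from h import *
go((.543,.236,.187,.434+2.75)); print(readout.get_obs()['moment'])
E
python3 -m handwheel '0 0 0 0 0 -4 5; 0 0 0 0 0 -8 5; 0 0 0 0 0 -8 5'
python3 - <<'E'
from h import *
go((.543,.236,.187,.434+2.75)); print(readout.get_obs()['moment'])
f=grab_frame('wrist'); save('w4',f)
E
```

```text
clock: 5.3
tcp_pos: [0.5431, 0.2361, 0.1873]
orientation: [0.279, 3.128, 0.003]
contact_force: [-1.2, 2.4, 5.3]
grip_width: 0.011
t 5.3 tcp [0.5431 0.2361 0.1873] yaw 2.963 zdir [ 0.002  0.002 -1.   ] w 0.011 F [-1.2  2.4  5.3] q [-0.38  0.39 -0.17  1.8   0.08  0.96  2.38]
[ 0.  -0.1  0.3] [  0.1   0.1 -12.6]
[0.47301816 0.26796843 0.09966361]
clock: 5.68
tcp_pos: [0.5431, 0.2361, 0.1874]
orientation: [0.068, 3.14, 0.004]
contact_force: [-1.9, 2.6, 5.4]
grip_width: 0.0112
t 5.67 tcp [0.5431 0.2361 0.1874] yaw 3.098 zdir [ 0.001  0.003 -1.   ] w 0.0112 F [-1.9  2.6  5.4] q [-0.36  0.39 -0.2   1.79  0.09  0.96  2.5 ]
[ 0.1 -0.1  0.4] [ 0.1  0.1 -4.9]
[ 0.61888499  0.45794783 -1.51137158]
```

View pics/w4.png

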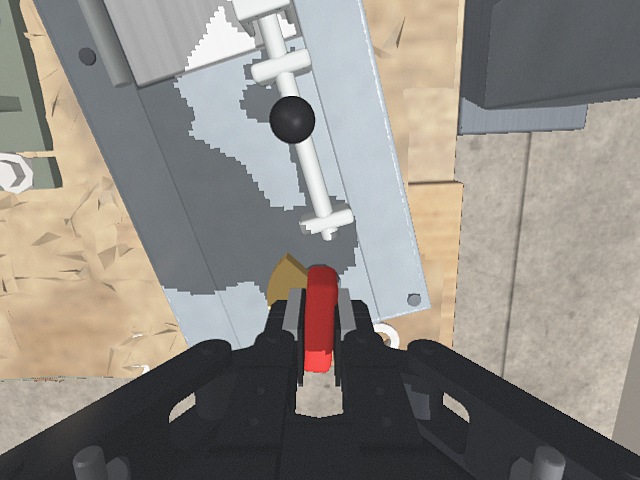

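```bash
python3 -m handwheel '0 0 0 0 0 1.5 11; 0 0 0 0 0 1.5 40; 0 0 0 0 0 1.5 40; 0 0 -30 0 0 1.5 40; 0 0 -75 0 0 1.5 40; 0 0 -75 0 0 1.5 40'
python3 - <<'E'
from h import *
f=grab_frame('wrist'); save('w5',f);np.save('pics/w5.npy',f,allow_pickle=True)
go((.543,.236,.187,.434+2.75))
E
```

```text
clock: 6.48
tcp_pos: [0.5446, 0.236, 0.2649]
orientation: [0.1, 3.134, 0.005]
contact_force: [0.1, 0.2, 0.3]
grip_width: 0.0401
t 6.53 tcp [0.5434 0.2353 0.2627] yaw 3.078 zdir [ 0.003  0.001 -1.   ] w 0.0402 F [-0.5 -0.4 -0.5] q [-0.36  0.32 -0.2   1.72  0.07  1.11  2.5 ]
[ 0.7  0.6 75.7] [ 0.1  0.2 -6.1]
```

View pics/w5.png

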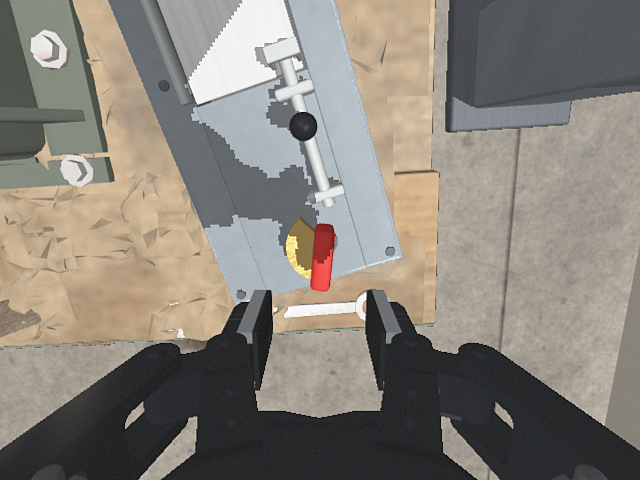

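Run:
```python
from h import *
f=np.load('pics/w5.npy',allow_pickle=True).item()
print('ball',atz(f,303,126,.2055),'wing',atz(f,322,255,.208))
a,b=atz(f,288,65,.1725),atz(f,328,203,.1725);d=b-a;print('rod',a,b,np.arctan2(-d[0],d[1]))
print('chest corner',atz(f,236,303,.16),atz(f,399,257,.16))
o,d=ray(f,303,126);T=np.load('pics/top0.npy',allow_pickle=True).item()
print(tri(f,(303,126),T,(341/5.5-.41+170,338/5.5-.41+180)))
p=atz(f,303,126,.2055)
go((p[0],p[1],.25,.239),(p[0],p[1],.184,.239))
```

```text
ball [0.5465931  0.16014819 0.2055    ] wing [0.54091788 0.23196429 0.208     ]
rod [0.55431106 0.12450867 0.1725    ] [0.53540395 0.20825337 0.1725    ] 0.222048030468964
chest corner [0.6084743  0.28188555 0.16      ] [0.48652224 0.25297734 0.16      ]
[0.5467991  0.15997788 0.19523012]
t 6.53 tcp [0.5434 0.2353 0.2627] yaw 3.078 zdir [ 0.003  0.001 -1.   ] w 0.0402 F [-0.5 -0.4 -0.5] q [-0.36  0.32 -0.2   1.72  0.07  1.11  2.5 ]
[ -7.9 -74.8  12.6] [ 2.000e-01 -1.000e-01  1.627e+02]
[ -7.7 -74.9  78.6] [ 2.000e-01 -1.000e-01  1.627e+02]
```

```bash
python3 -m handwheel '-8 -75 0 0 0 10 40;-8 -75 0 0 0 20 40;-8 -75 0 0 0 30 40;-8 -75 0 0 0 40 40;-8 -75 0 0 0 50 40;-8 -75 0 0 0 60 40;-8 -75 0 0 0 70 40;-8 -75 0 0 0 80 40;-8 -75 0 0 0 90 40;-8 -75 0 0 0 100 40;-8 -75 0 0 0 110 40;-8 -75 0 0 0 120 40'
python3 - <<'E'
from h import *
go((.5466,.160,.264,.235))
E
```

```text
clock: 8.02
tcp_pos: [0.545, 0.1593, 0.2597]
orientation: [2.773, 1.476, -0.005]
contact_force: [0.1, 0.6, -0.6]
grip_width: 0.0402
t 8.03 tcp [0.545  0.1593 0.2597] yaw 0.978 zdir [-0.002 -0.002 -1.   ] w 0.0402 F [ 0.1  0.6 -0.6] q [-0.53  0.28  0.16  1.79 -0.05  1.08  0.63]
[ 1.5  0.9 -4.4] [-0.   0.2 42.6]
```

```bash
python3 -m handwheel '1.5 1 -4 0 0 10 40;1.5 1 -4 0 0 20 40;1.5 1 -4 0 0 30 40;1.5 1 -4 0 0 40 40;1.5 1 -4 0 0 42.6 40;1.5 1 -4 0 0 42.6 40'
python3 - <<'E'
from h import *
f=grab_frame('wrist'); save('w6',f);np.save('pics/w6.npy',f,allow_pickle=True)
g=grab_frame('scene'); crop('s6',g,200,100,160,120,5)
go((.5466,.160,.184,.235))
E
```

```text
clock: 8.78
tcp_pos: [0.5468, 0.1602, 0.2639]
orientation: [3.118, 0.378, -0.004]
contact_force: [-0.7, 0.5, -0.3]
grip_width: 0.0399
t 8.88 tcp [0.5471 0.1603 0.2644] yaw 0.242 zdir [-0.001 -0.001 -1.   ] w 0.0397 F [ 0.3  0.4 -0.6] q [-0.62  0.28  0.28  1.79 -0.08  1.09 -0.07]
[-0.4  0.1 80.4] [0.  0.1 0.4]
```

View pics/w6.png

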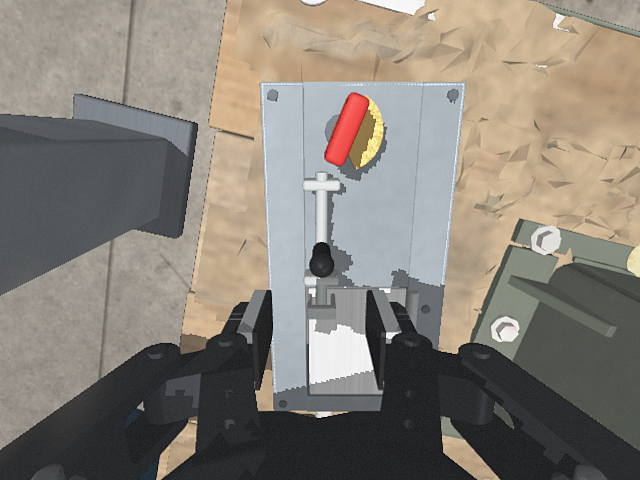

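View pics/s6.png

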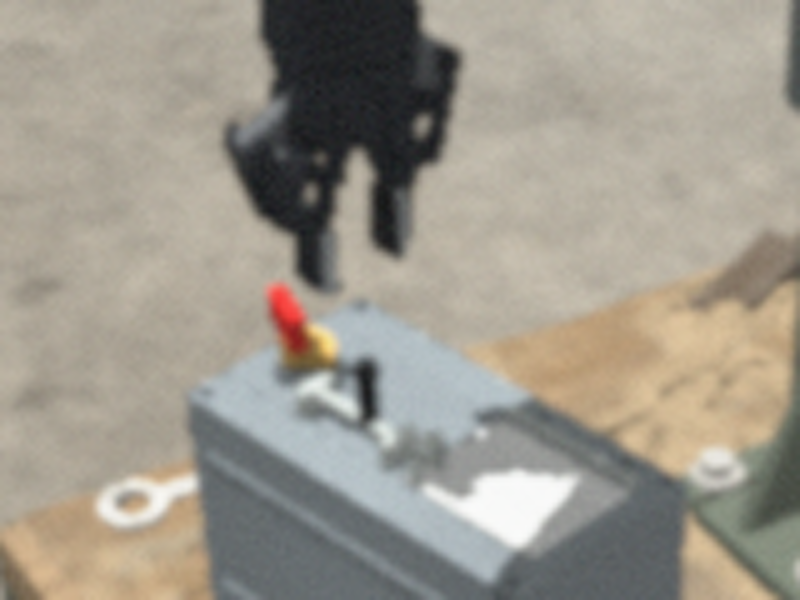

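```bash
python3 - <<'E'
from h import *
f=np.load('pics/w6.npy',allow_pickle=True).item(); print(atz(f,321,267,.2055))
E
python3 -m handwheel '-0.4 0 40 0 0 0 40;-0.4 0 78 0 0 0 40;-0.4 0 78 0 0 0 40;-0.4 0 78 0 0 0 5;-0.4 0 78 0 0 0 5;-0.4 0 78 0 0 0 5' 40
python3 - <<'E'
from h import *
go((.5466,.160,.184,.235))
f=grab_frame('wrist'); save('w7',f)
E
```

```text
[0.54681095 0.15868433 0.2055    ]
clock: 9.62
tcp_pos: [0.5482, 0.1607, 0.189]
orientation: [-3.118, -0.377, -0.005]
contact_force: [-0.3, -1.2, 5.5]
grip_width: 0.0123
t 9.62 tcp [0.5482 0.1607 0.189 ] yaw 0.241 zdir [ 0.003  0.001 -1.   ] w 0.0123 F [-0.3 -1.2  5.5] q [-0.61  0.36  0.27  1.87 -0.11  0.93 -0.05]
[-1.7  0.3  5. ] [-0.  -0.2  0.3]
```

View pics/w7.png

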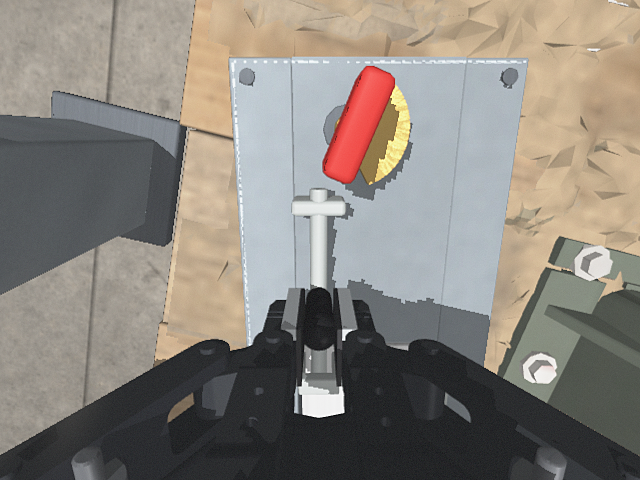

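```bash
python3 -m handwheel '0 -4 0 0 0 0 5;0 -9 0 0 0 0 5;0 -14 0 0 0 0 5;0 -19 0 0 0 0 5;0 -24 0 0 0 0 5;0 -24 0 0 0 0 5' 40
python3 - <<'E'
from h import *
go((.5466,.160,.184,.235))
f=grab_frame('wrist'); save('w8',f)
E
```

```text
clock: 10.42
tcp_pos: [0.5424, 0.1843, 0.189]
orientation: [-3.118, -0.377, -0.004]
contact_force: [-1.3, -0.3, 7.0]
grip_width: 0.0122
t 10.43 tcp [0.5424 0.1843 0.189 ] yaw 0.241 zdir [ 0.003  0.001 -1.   ] w 0.0122 F [-1.3 -0.3  7. ] q [-0.64  0.36  0.26  1.86 -0.11  0.93 -0.09]
[-1.8 24.6  5. ] [-0.  -0.2  0.3]
```

View pics/w8.png

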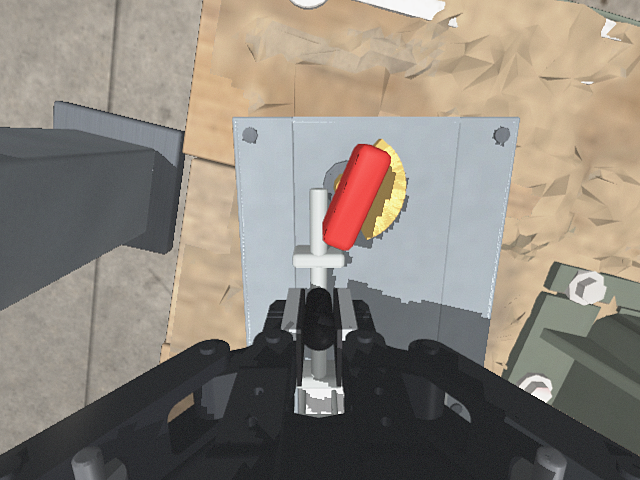

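```bash
python3 -m handwheel '0 -4 0 0 0 0 5;0 -8 0 0 0 0 5;0 -10.3 0 0 0 0 5;0 -10.8 0 0 0 0 5;0 -10.8 0 0 0 0 5' 40
python3 - <<'E'
from h import *
go((.5466,.160,.184,.235))
f=grab_frame('wrist'); save('w9',f)
E
```

```text
clock: 11.1
tcp_pos: [0.5404, 0.1927, 0.189]
orientation: [3.118, 0.375, 0.005]
contact_force: [0.2, -3.8, 7.9]
grip_width: 0.0122
t 11.1 tcp [0.5404 0.1927 0.189 ] yaw 0.239 zdir [ 0.003 -0.001 -1.   ] w 0.0122 F [ 0.2 -3.8  7.9] q [-0.66  0.36  0.26  1.86 -0.11  0.93 -0.11]
[-1.7 33.3  5. ] [ 0.1 -0.2  0.2]
```

View pics/w9.png

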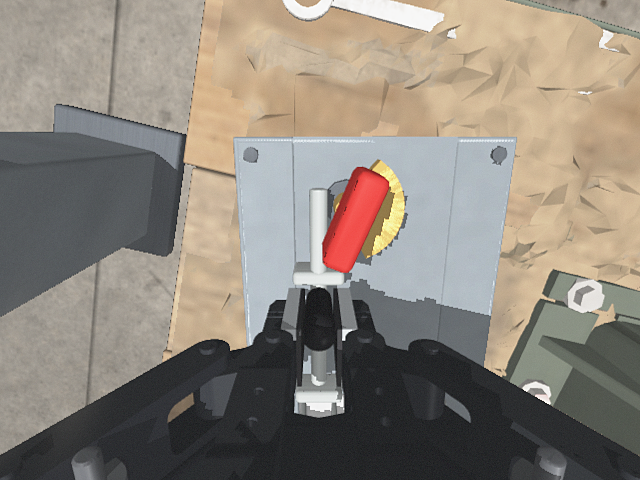

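```bash
python3 -m handwheel '0 -2 0 0 0 0 5;0 -4 0 0 0 0 5;0 -4 0 0 0 0 5;0 -4 0 0 0 0 5' 40
python3 - <<'E'
from h import *
go((.5466,.160,.184,.235))
E
```

```text
clock: 11.65
tcp_pos: [0.5403, 0.193, 0.189]
orientation: [3.115, 0.37, 0.005]
contact_force: [2.5, -12.4, 8.0]
grip_width: 0.0119
t 11.65 tcp [0.5403 0.193  0.189 ] yaw 0.236 zdir [ 0.004 -0.004 -1.   ] w 0.0119 F [  2.5 -12.4   8. ] q [-0.66  0.36  0.26  1.86 -0.11  0.93 -0.12]
[-1.6 33.5  5.1] [ 0.3 -0.1  0.1]
```

```bash
python3 -m handwheel '0 4 0 0 0 0 12;0 4 0 0 0 0 30;0 4 0 0 0 0 30;0 4 -40 0 0 0 30;0 4 -75 0 0 0 30;0 4 -75 0 0 0 30' 40
python3 - <<'E'
from h import *
f=grab_frame('wrist'); save('w10',f);np.save('pics/w10.npy',f,allow_pickle=True)
go((.5005,-.139,.24,-1.335))
E
```

```text
clock: 12.4
tcp_pos: [0.5403, 0.1953, 0.2651]
orientation: [-3.117, -0.378, -0.008]
contact_force: [0.4, -0.4, 0.6]
grip_width: 0.0297
t 12.45 tcp [0.5392 0.195  0.2632] yaw 0.242 zdir [ 0.002  0.001 -1.   ] w 0.0301 F [-0.5  0.8 -1.4] q [-0.67  0.28  0.27  1.78 -0.08  1.09 -0.13]
[-117.5  315.    22.7] [-0.1 -0.1 90.3]
```

View pics/w10.png

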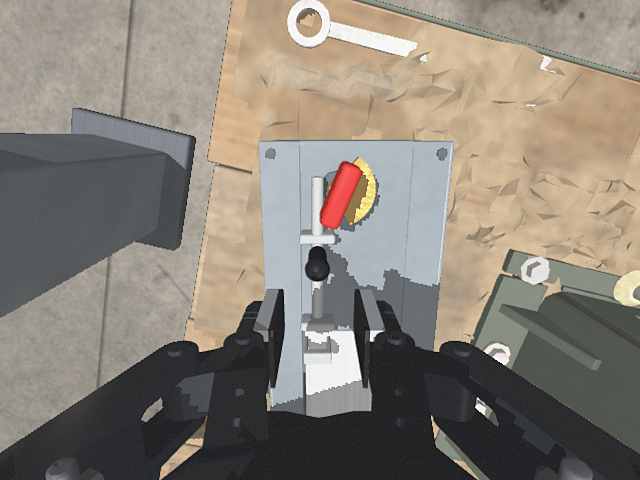

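```bash
python3 -m handwheel '-15 40 -5 0 0 10 60;-117 315 10 0 0 20 60;-117 315 22 0 0 30 60;-117 315 22 0 0 40 60;-117 315 22 0 0 50 60;-117 315 22 0 0 60 60;-117 315 22 0 0 70 60;-117 315 22 0 0 80 60;-117 315 22 0 0 90 60;-117 315 22 0 0 90 60;-117 315 22 0 0 90 60' 40
python3 - <<'E'
from h import *
f=grab_frame('wrist'); save('w11',f);np.save('pics/w11.npy',f,allow_pickle=True)
go((.5005,-.139,.24,-1.335))
E
```

```text
clock: 13.82
tcp_pos: [0.4999, -0.1392, 0.2396]
orientation: [2.475, -1.933, -0.002]
contact_force: [-0.7, -0.6, 0.6]
grip_width: 0.0602
t 13.88 tcp [ 0.5001 -0.1393  0.2398] yaw -1.327 zdir [-0.001 -0.    -1.   ] w 0.0601 F [ 0.3 -0.1 -1. ] q [-0.44  0.24  0.7   1.95 -0.18  1.01 -0.98]
[-0.2 -0.5 -0.2] [0.  0.  0.5]
```

View pics/w11.png

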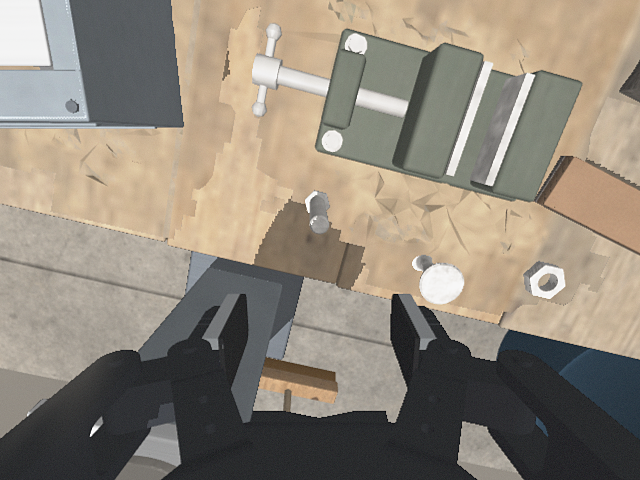

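Run:
```python
from h import *
f=np.load('pics/w11.npy',allow_pickle=True).item()
crop('w11c',f,285,175,70,70,8)
p=atz(f,320,225,.098);print(p, 'head',atz(f,317,203,.005))
go((p[0],p[1],.074,-1.335))
```

```text
[ 0.5007294  -0.13862409  0.098     ] head [ 0.50115307 -0.13553128  0.005     ]
t 13.88 tcp [ 0.5001 -0.1393  0.2398] yaw -1.327 zdir [-0.001 -0.    -1.   ] w 0.0601 F [ 0.3 -0.1 -1. ] q [-0.44  0.24  0.7   1.95 -0.18  1.01 -0.98]
[ -0.5  -1.  165.8] [0.  0.  0.5]
```

View pics/w11c.png

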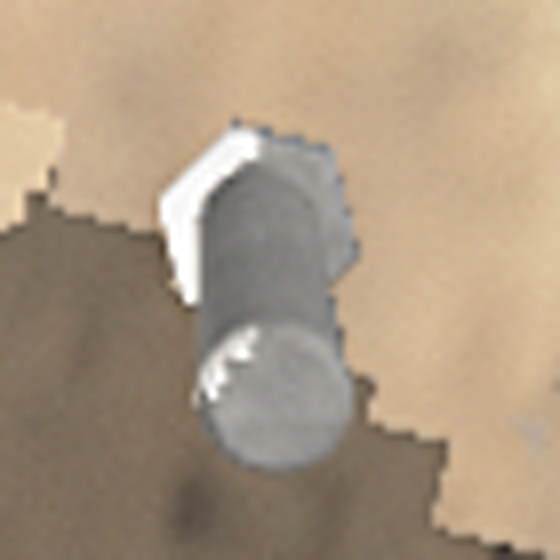

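```bash
python3 -m handwheel '-0.5 -1 60 0 0 0 60;-0.5 -1 120 0 0 0 60;-0.5 -1 160 0 0 0 60;-0.5 -1 166 0 0 0 60;-0.5 -1 166 0 0 0 50' 40
python3 - <<'E'
from h import *
f=grab_frame('wrist'); save('w12',f);np.save('pics/w12.npy',f,allow_pickle=True)
go((.5007,-.1385,.074,-1.335))
E
```

```text
clock: 14.5
tcp_pos: [0.5017, -0.1392, 0.0751]
orientation: [-2.472, 1.938, -0.001]
contact_force: [0.8, 0.1, 0.5]
grip_width: 0.0499
t 14.55 tcp [ 0.5023 -0.1393  0.0757] yaw -1.33 zdir [ 0.002 -0.    -1.   ] w 0.0504 F [-0.4 -0.7 -0.3] q [-0.29  0.5   0.56  2.08 -0.42  0.67 -0.78]
[-1.1  1.4  1.7] [-0.1 -0.   0.3]
```

View pics/w12.png

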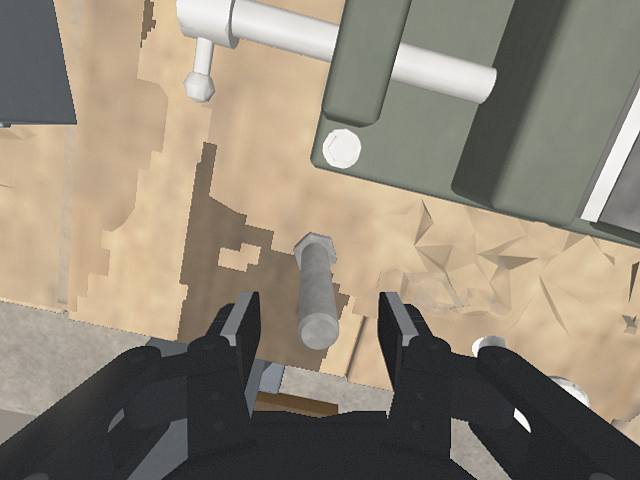

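Bolt tip at (320,330) is between the pads; I close on it and lift a little.

```bash
python3 -m handwheel '-0.5 1 0 0 0 0 15;-0.5 1 0 0 0 0 5;-0.5 1 0 0 0 0 5;-0.5 1 0 0 0 0 5;-0.5 1 -5 0 0 0 5;-0.5 1 -20 0 0 0 5;-0.5 1 -20 0 0 0 5' 60
python3 - <<'E'
from h import *
f=grab_frame('wrist'); save('w13',f);np.save('pics/w13.npy',f,allow_pickle=True)
g=grab_frame('scene'); crop('s13',g,270,220,100,120,5)
np.save('pics/s13.npy',g,allow_pickle=True)
go((.5007,-.1385,.074,-1.335))
E
```

```text
clock: 15.42
tcp_pos: [0.501, -0.1388, 0.0957]
orientation: [-2.471, 1.938, -0.003]
contact_force: [-0.2, 0.0, -1.6]
grip_width: 0.0138
t 15.53 tcp [ 0.5003 -0.1385  0.0946] yaw -1.33 zdir [ 0.001  0.    -1.   ] w 0.0136 F [-0.4 -0.7 -1.3] q [-0.31  0.46  0.59  2.07 -0.39  0.71 -0.81]
[ 0.1 -0.4 20.6] [-0.  -0.   0.3]
```

View pics/w13.png

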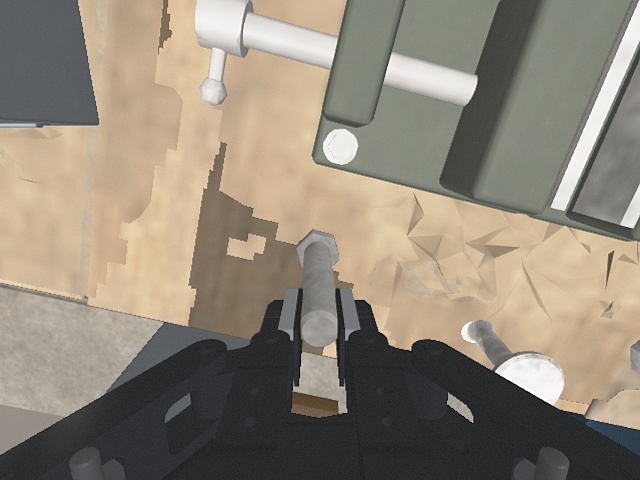

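View pics/s13.png

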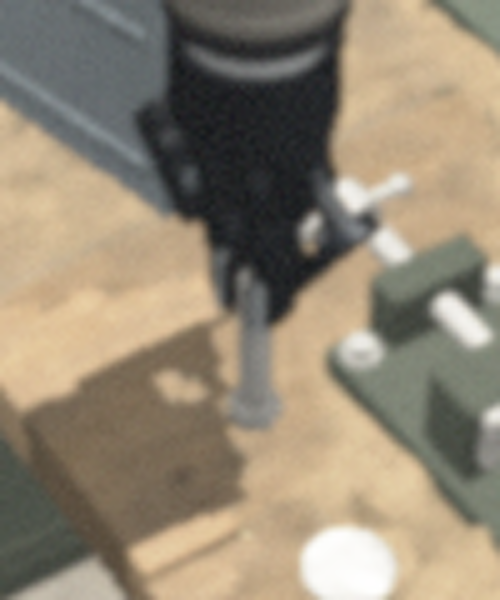

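Run:
```python
from h import *
f=np.load('pics/w13.npy',allow_pickle=True).item();g=np.load('pics/s13.npy',allow_pickle=True).item()
crop('w13c',f,280,215,80,140,5)
sp=lambda x,y:(x/5-.4+270,y/5-.4+220)
print('tip',atz(f,320,328,.118),'head bottom-ish',atz(f,318,248,.025))
print('scene head',atz(g,*sp(255,412),.02))
print('hatch tgt'); go((.581,.077,.27,-1.335))
```

```text
tip [ 0.50210619 -0.13767231  0.118     ] head bottom-ish [ 0.50433438 -0.1362262   0.025     ]
scene head [ 0.50439706 -0.13734058  0.02      ]
hatch tgt
t 15.53 tcp [ 0.5003 -0.1385  0.0946] yaw -1.33 zdir [ 0.001  0.    -1.   ] w 0.0136 F [-0.4 -0.7 -1.3] q [-0.31  0.46  0.59  2.07 -0.39  0.71 -0.81]
[-190.  -130.  -175.3] [-0.  -0.   0.3]
```

View pics/w13c.png

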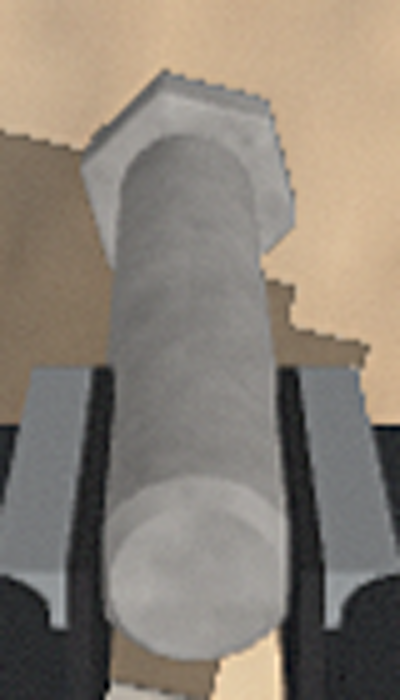

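```bash
python3 -m handwheel '0 0 -60 0 0 0 5;0 0 -120 0 0 0 5;-20 -15 -190 0 0 0 5;-75 -50 -190 0 0 0 5;-130 -90 -190 0 0 0 5;-180 -120 -190 0 0 0 5;-191 -128 -190 0 0 0 5;-191 -128 -190 0 0 0 5;-191 -128 -190 0 0 0 5'
python3 - <<'E'
from h import *
f=grab_frame('wrist'); save('w14',f);np.save('pics/w14.npy',f,allow_pickle=True)
g=grab_frame('scene'); crop('s14',g,225,100,130,120,5);np.save('pics/s14.npy',g,allow_pickle=True)
go((.579,.0785,.27,-1.335))
E
```

```text
clock: 16.65
tcp_pos: [0.5783, 0.0749, 0.2841]
orientation: [2.468, -1.941, 0.0]
contact_force: [-0.3, -1.8, -2.4]
grip_width: 0.0139
t 16.75 tcp [0.5785 0.0749 0.2844] yaw -1.334 zdir [-0. -0. -1.] w 0.0138 F [-0.4 -1.  -1.7] q [-0.74  0.32  0.64  1.75 -0.21  1.14 -1.37]
[-3.4 -1.4 14.4] [ 0.  -0.   0.1]
```

View pics/w14.png

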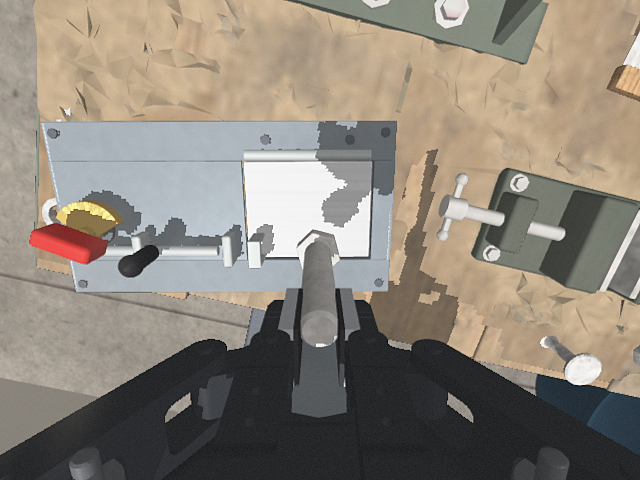

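View pics/s14.png

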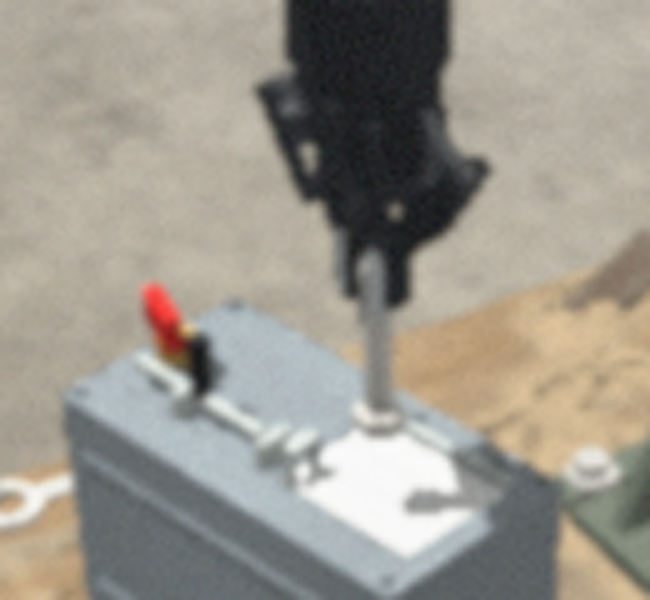

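Run:
```python
from h import *
f=np.load('pics/w14.npy',allow_pickle=True).item()
c=[atz(f,*p,.16) for p in((244,162),(370.5,160),(371,257),(247,260))]; print(np.round(c,4))
h=np.mean(c,0); print('hatch',h)
yaw=.237; X=np.array([np.cos(yaw),np.sin(yaw),0]);Y=np.array([-np.sin(yaw),np.cos(yaw),0])
print([ (round(1000*float((p-h)@X)),round(1000*float((p-h)@Y))) for p in c])
print('head',atz(f,318,249,.212), 'tip',atz(f,320,328,.307))
for h in (h,np.array([.593,.086,.16])):
    t=h-.014*X-.004*Y; print('target',t)
print('corner ests',[atz(f,*p,.16).round(4) for p in((42,122),(396,122),(388,291),(77,292))])
```

```text
[[0.6158 0.1406 0.16  ]
 [0.6386 0.0524 0.16  ]
 [0.5678 0.0319 0.16  ]
 [0.5428 0.125  0.16  ]]
hatch [0.59123416 0.08749359 0.16      ]
[(36, 46), (38, -45), (-36, -49), (-38, 48)]
head [0.58038436 0.07718314 0.212     ] tip [0.57984797 0.07616431 0.307     ]
target [0.57856466 0.08031837 0.16      ]
target [0.5803305  0.07882479 0.16      ]
corner ests [array([0.6096, 0.2827, 0.16  ]), array([0.6677, 0.0422, 0.16  ]), array([0.5434, 0.0108, 0.16  ]), array([0.4842, 0.2522, 0.16  ])]
```

```bash
python3 -m handwheel '-2.5 0.4 0 0 0 0 5;-2.5 0.4 30 0 0 0 5;-2.5 0.4 44 0 0 0 5;-2.5 0.4 50 0 0 0 5;-2.5 0.4 56 0 0 0 5;-2.5 0.4 62 0 0 0 5;-2.5 0.4 68 0 0 0 5;-2.5 0.4 74 0 0 0 5;-2.5 0.4 74 0 0 0 5'
python3 - <<'E'
from h import *
f=grab_frame('wrist'); save('w15',f)
go((.578,.077,.148,-1.335))
E
```

```text
clock: 17.88
tcp_pos: [0.5772, 0.0797, 0.2096]
orientation: [2.471, -1.938, -0.002]
contact_force: [-1.4, -0.4, -0.5]
grip_width: 0.0137
t 17.93 tcp [0.5773 0.0797 0.2098] yaw -1.33 zdir [-0.002 -0.    -1.   ] w 0.0139 F [-1.6 -0.2  0.2] q [-0.71  0.39  0.61  1.83 -0.26  1.   -1.32]
[ 2.8 -0.2 61.8] [0.1 0.  0.3]
```

View pics/w15.png

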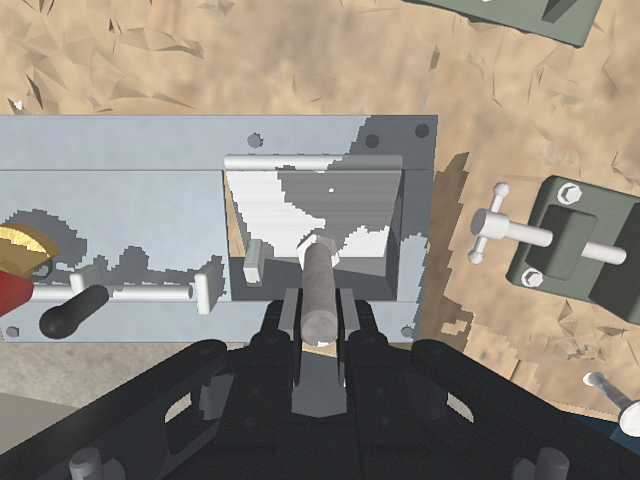

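```bash
python3 -m handwheel '0 0 7 0 0 0 5;0 0 14 0 0 0 5;0 0 21 0 0 0 5;0 0 28 0 0 0 5;0 0 35 0 0 0 5;0 0 42 0 0 0 5;0 0 48 0 0 0 5;0 0 54 0 0 0 5;0 0 60 0 0 0 5;0 0 62 0 0 0 5;0 0 62 0 0 0 5'
python3 - <<'E'
from h import *
f=grab_frame('wrist'); save('w16',f)
g=grab_frame('scene'); crop('s16',g,225,100,130,120,5)
go((.578,.077,.148,-1.335))
E
```

```text
clock: 19.3
tcp_pos: [0.5776, 0.0797, 0.1481]
orientation: [2.472, -1.938, -0.001]
contact_force: [-2.4, -0.9, -1.9]
grip_width: 0.0142
t 19.4 tcp [0.5776 0.0797 0.1482] yaw -1.33 zdir [-0.001 -0.    -1.   ] w 0.0141 F [-3.  -1.3 -2.2] q [-0.68  0.47  0.57  1.89 -0.32  0.88 -1.28]
[2.7 0.2 0.2] [0.  0.  0.3]
```

View pics/w16.png

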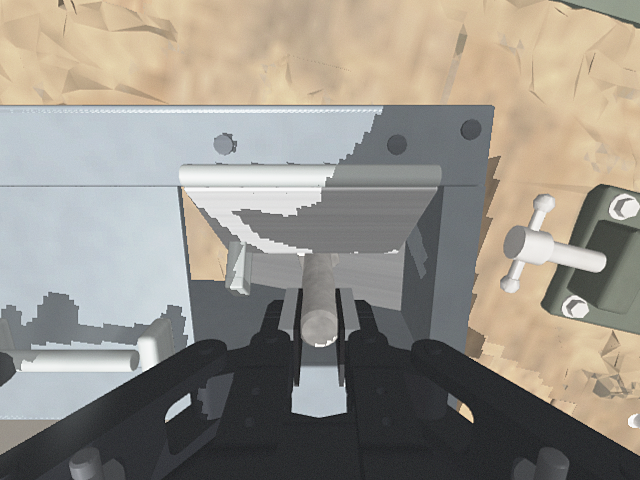

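View pics/s16.png

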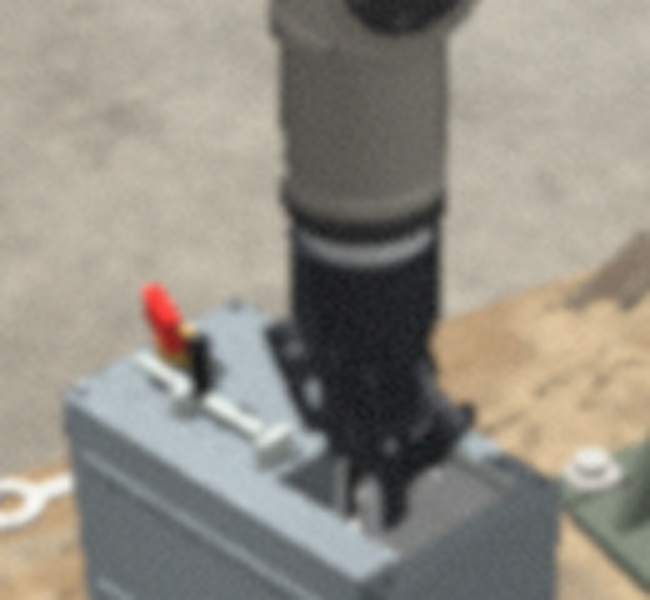

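```bash
python3 -m handwheel '0 0 1 0 0 0 32;0 0 1 0 0 0 32;0 0 1 0 0 0 32;0 0 1 0 0 0 32'
python3 - <<'E'
from h import *
f=grab_frame('wrist'); save('w17',f)
go((.578,.077,.148,-1.335))
E
```

```text
clock: 19.9
tcp_pos: [0.5787, 0.0799, 0.1478]
orientation: [-2.471, 1.938, -0.002]
contact_force: [-0.3, 0.6, 1.3]
grip_width: 0.032
t 19.95 tcp [0.5784 0.0799 0.1477] yaw -1.33 zdir [ 0.001  0.    -1.   ] w 0.0319 F [0.5 0.5 2.1] q [-0.67  0.47  0.57  1.89 -0.32  0.87 -1.28]
[ 2.7  1.1 -0.3] [-0.1  0.   0.3]
```

View pics/w17.png

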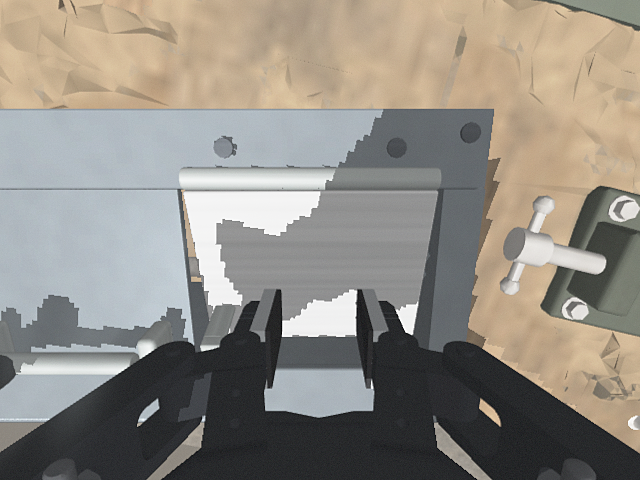

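```bash
python3 -m handwheel '0 0 -15 0 0 0 32;0 0 -35 0 0 0 32;0 0 -70 0 0 0 32;0 0 -120 0 0 0 32;0 0 -150 0 0 0 32;0 0 -150 0 0 0 32;0 0 -150 0 0 0 32'
python3 - <<'E'
from h import *
f=grab_frame('wrist'); save('w18',f)
g=grab_frame('scene'); crop('s18',g,225,100,130,120,5)
go((.578,.077,.148,-1.335))
E
```

```text
clock: 20.82
tcp_pos: [0.5772, 0.0798, 0.2968]
orientation: [2.472, -1.938, -0.001]
contact_force: [-0.0, 0.4, 0.8]
grip_width: 0.032
t 20.93 tcp [0.577  0.0798 0.2961] yaw -1.33 zdir [-0.002 -0.001 -1.   ] w 0.0321 F [-0.4 -0.1  0.3] q [-0.75  0.31  0.65  1.74 -0.2   1.17 -1.38]
[  2.9  -0.6 148.1] [ 0.1 -0.   0.3]
```

View pics/w18.png

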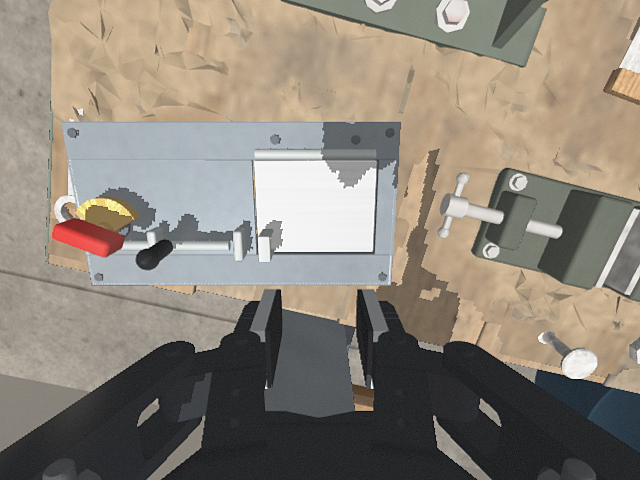

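View pics/s18.png

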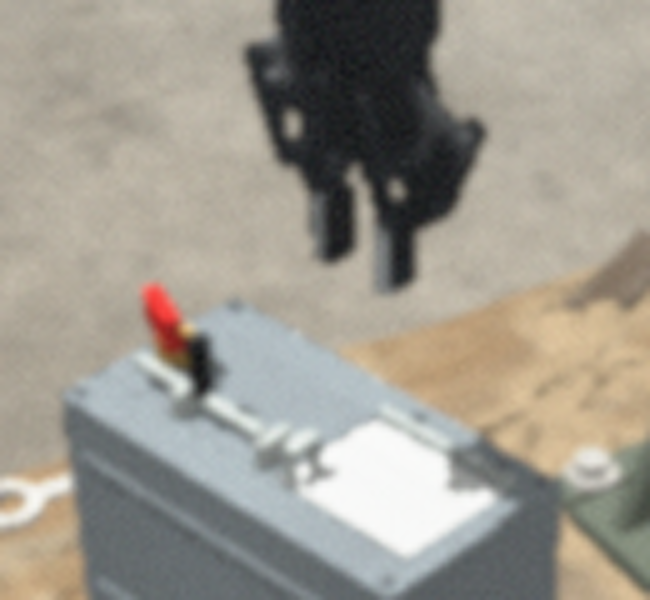

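```bash
python3 -c "
from h import *
save('top_end',grab_frame('top'))
print(workorder.hand_in())"
```

```text
the job is handed in; nothing more can be done
None
```

View pics/top_end.png

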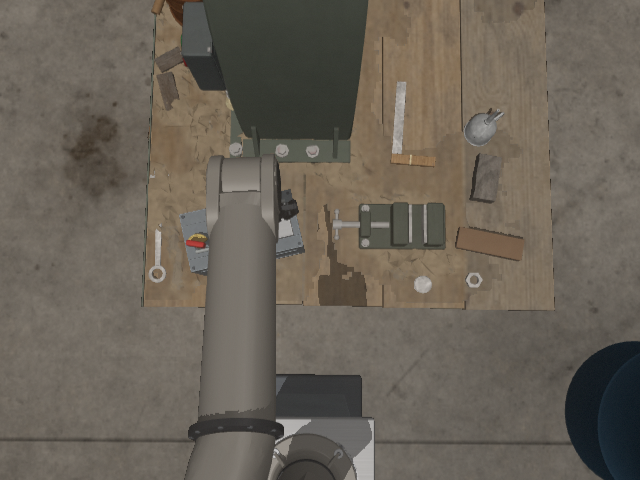

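The hex bolt is in the chest and the job is handed in, at about 21 s on the clock.

- **Keeper:** I turned it about 2.66 rad anticlockwise, until it pressed against its stop (about 1.5 N m).
- **Barrel bolt:** I then drew it about 33 mm. At that point it would not move further under a 12 N pull, so I take it as fully drawn. That is about 1 mm short of the nominal 34 mm, within measuring error.
- **Hex bolt:** I pushed it head first about 87 mm down past the flap and let it go.

**Last checks:** The pictures show the hatch empty with the flap flush shut, and the keeper and barrel bolt still open. The stud, nut, whetstone and spanner are where they started. The gripper was about 135 mm above the chest top and touching nothing. No check failed. I did not see the hex bolt inside the chest directly; I infer it from the empty hatch and the closed flap.

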